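Unclamp the trimmed chess king and stand it on the decorating stand

TASK

The clay chess king in the wooden trimming vise is finished: draw the steel locking pin up out of the vise and park it hanging upright in the open notch on the vise's side bracket, slide the jaw fully open by its post, then lift the leaning king out and stand it upright on the empty round decorating stand with its whole foot on the plaster head. Fired clay chips easily: set it down gently and let go only once you feel it standing there. Leave the jaw open, the pin in its notch, and do not disturb the other things on the table.

Things in the scene. Friction and masses are not known exactly. Their poses are not given: they have to be found in the camera images.
- vise: Fixed wooden vise. Origin on the table under the cradle; y along the jaw slide, z up. mm: base board x -90..90, y -190..70, 22 high. Jaws x 10..80, tops z 82: fixed y 20..45, moving y -43..-20 when closed. Dark cradle between them on y = 0, up to z 102, holds the king, which leans to -x (towards the robot). Jaw's tongue x 5..55, y -146..-42, top z 34.5, with the pin's bore at (30, -90).
- jaw (a joint): Moving jaw's travel in m: 0 closed, 0.045 fully open at its stop. It opens towards the vise's -y with about 4 N of friction and stays where it is left. Locked while the pin is in its bore. Closed, a lip on it overlaps the king's foot by 5 mm and traps it.
- post (a point): Top centre of the upright round wooden post on the jaw's tongue by which the jaw is slid; 18 mm diameter, 50 mm tall, its foot at z 34.5 of the vise. Moves with the jaw; axes as the vise.
- pin: Loose steel locking pin, 69 mm tall, 80 g: shaft 10 mm diameter, 30 mm long; then a collar 26 mm diameter, 5 mm thick; then a round grip 16 mm diameter, 34 mm long. Origin at the shaft's tip, z along it to the grip. At the start upright in the 12.5 mm bore (through the tongue into the base), its collar resting on the tongue.
- notch (a point): Parking notch: slot 14 mm wide (y), 35 mm deep (x) in a wooden plate 8 mm thick on the vise's side, open above, below and to -x. This point lies on the slot's middle line at the plate's top, 62 mm above the table, 10 mm from the slot's closed end. Axes as the vise. The parked pin hangs by its collar on the plate, tip 30 mm below this point.
- king: Terracotta chess king, 133 mm tall, 0.16 kg: foot 40 mm diameter, 13 mm thick; neck 22 mm diameter; crown 28 mm diameter (79 to 108 mm above the foot), dome, small cross. Origin at the centre of the foot's underside, z along its axis upwards. At first it leans 30 degrees in the vise, origin at (45, 0, 50) mm of the vise; jaw open, it stays there and lifts straight up, not along its axis.
- stand: Round decorating stand, fixed on the table, empty: steel foot 90 mm diameter and a flat plaster head 110 mm diameter, 18 mm thick. Its head is set to another height each time, its top 50 to 95 mm above the table, and stays there; the pose does not tell the height: come down slowly and feel for it. Origin on the table under the centre. May change places with the square tile.
- tile: Square plaster tile, 90 x 90 x 18 mm, fixed, origin under its centre; a finished pawn stands on it. Leave alone.
- pawn_a: Loose terracotta pawn on the square tile, 63 mm tall, foot 32 mm; leave alone.
- pawn_b: Loose terracotta pawn on the table, 63 mm tall, foot 32 mm; leave alone.
- pawn_c: Loose terracotta pawn on the table beyond the vise, 69 mm tall, foot 35 mm; leave alone.
- lump: Loose lump of hard clay, 54 mm wide, 42 mm high; leave alone.
- jar: Loose white plastic glaze pot, 76 mm wide, 85 mm high; leave alone.
- flask: Loose steel drinking flask, 72 mm wide, 210 mm high; leave alone.
- knife: Loose wooden modelling spatula lying on the table, 160 mm long; leave alone.

How it is judged (in metres and radians):
On the way, in this order (a step that is already met when the one before it is completed fails the run):
1. The pin is drawn and hangs released in the notch (horizontal distance between pin and notch below 0.022 m and z of pin in the frame of notch between -0.036 and -0.025 m and angle between pin's own z axis and vertical below 0.2 rad and contact force between the fingers and pin below 0.1 N), for 0.2 s.
2. The jaw is slid fully open (value of joint jaw above 0.038 m), for 0.2 s.
3. The king, still held in the fingers, stands upright on the stand (contact force between the fingers and king above 0.5 N and contact force between king and stand above 0.5 N and angle between king's own z axis and vertical below 0.2 rad and horizontal distance between king and stand below 0.036 m), for 0.1 s.
At the end, for the whole second after the job is handed in: King upright (0.06 rad), at rest and released on the round stand, axis within 36 mm of its centre; jaw open over 38 of 45 mm; pin at rest, upright (0.2 rad), hanging in the notch: axis within 22 mm of the notch point, tip 25 to 36 mm below it (horizontal distance between pin and notch below 0.022 m and z of pin in the frame of notch between -0.036 and -0.025 m and angle between pin's own z axis and vertical below 0.2 rad and value of joint jaw above 0.038 m and horizontal distance between king and stand below 0.036 m and angle between king's own z axis and vertical below 0.06 rad and z of king in the frame of stand between 0.046 and 0.099 m and contact force between king and stand above 0.3 N and linear speed of each of king, pin below 0.02 m/s); the robot touches nothing.
It fails at once if The king is pressed or knocked onto the stand with more than 30 N (contact force between king and stand above 30 N).
It fails at once if A bystander is moved by more than 30 mm (distance of any of pawn_a, pawn_b, pawn_c, lump, jar, flask, knife from where it was at the start of the episode above 0.03 m).
It also fails if it takes over 72 s, if anything falls off the work surface, if the arm or the gripper's body presses on something with over 40 N, if the wrist force passes 120 N, or if a joint passes its speed limit or range.

ROBOT

A 7-joint arm with a two-finger parallel gripper is mounted at the origin on the work surface. World frame = base frame: x ahead of the robot, y to its left, z up, the work surface at z = 0. Lengths are in mm, angles in rad, forces in N, time in s.
With the tool pointing down it reaches from about 425 to 950 mm from the base axis. Payload 4.7 kg.
Tool frame: the origin (TCP) lies midway between the tips of the shut fingers; the grasp point (between the pads) lies 19 mm behind it (arm.grip_point_offset is the distance from the TCP to the grasp point, in mm); z points along the fingers, x is the direction in which the jaws open and shut, and the axes are right-handed (so a half turn about z gives the same grasp; the last joint's range is limited). The gripper opens to 85 mm and grips with 20 to 120 N. Pads are 22 mm wide; open, the fingers measure 114 mm over their backs; the gripper's body (76 mm by 85 mm) begins 54 mm behind the grasp point. The pads swing forward as they close: fully open they stand 13 mm farther back than shut.
Start: joints at [1.221, 0.469, -0.049, 1.532, 0.024, 1.141, -0.082], TCP at [212.893, -640.568, 207.235] pointing down, gripper open.
Joint ranges: [-2.59, 2.59], [-0.33, 1.99], [-1.39, 1.29], [0.1, 2.45], [-1.04, 4.18], [0.21, 1.99], [-2.66, 2.66]. Speed limits (rad/s): [2.57, 2.57, 3.14, 3.14, 3.14, 3.14, 3.14].

INTERFACE

Orientations are given as a rotation vector (axis times angle).
In Python, from workcell import arm, capture, order gives the robot as it stands.
- The arm moves only by the tool servo_tool, never from a script. Its argument "plan" is a list of rows, each a list of 6 numbers: the shift along the world's x, y, z in cm, then the turn, a rotation vector about the world's x, y, z in degrees. A call has 1 to 10 rows; each row is the pose to reach, as a shift and turn from the pose commanded when the call began; what a row does not reach only later rows make up. A row lasts 1/10 s, in which the tool goes at most 50 mm and 8.59 degrees, less where a joint would pass 70% of its speed; a pose out of reach is approached as far as the arm can. A call with a gripper value outside its range is refused whole. "claw" is the opening, from -1 (shut) to 1 (fully open), so that 0 is half open, set as the call begins (left out, the last holds). The fingers move at their own pace and stop on an object; "newtons" is the grip in N (left out, the last holds). Time passes only in rows, so rows that repeat a pose let the fingers close. It gives the time, the measured TCP pose, the force and the opening at its end, in the units of the state.
- arm.read_state(): the state, without advancing time (a new reading comes with each control period).
- capture(name): name is "side" or "top" or "wrist"; returns a dict with "frame" (420x560x3 uint8, red, green, blue), "mtx" (3x3 intrinsics, pixels), "R" (3x3) and "t" (3): a world point X has camera coordinates R X + t; the wrist camera has in their place "mount" (4x4, takes a point from camera to tool coordinates, whose origin is the TCP and whose axes are the tool frame's). Camera axes: x right, y down, z forward; pixel columns grow to the right and rows downward; lengths in mm; the calibration is good to about 2 mm. A picture is of the moment at which its call begins: read the wrist's pose just before it. There is no depth.
- order.finish_job(): hands the job in, once; it reports no verdict.
The state is a dict: "t": time; "joints": joint angles; "joint_velocities": joint speeds; "tau": joint torques, N m; "position": TCP position; "ee_rot": TCP orientation; "contact_force": force on the tool from outside, world axes, zero at the start; "torque": the same for the moment, N m; "finger_gap": opening from 0.0 (shut) to 1.0 (fully open).
Only numpy, scipy, OpenCV 4.12 (cv2) and the standard library are available. Lean on these libraries where they do the work, as an engineer would, in place of code of your own. Each camera call takes 0.05 s, during which the arm holds its last target. There are 200 camera calls.

## Working session

There is one attempt and no reset: what is moved stays moved. The work goes in short steps, Python scripts to look and compute and a tool call to move; the robot and the scene stay as the last step left them, time stands still between calls to the robot, and variables do not carry over. Pictures are saved under pics/ and viewed, about 8 in all and at most 12, crops included, and the job is handed in when it is done.

Besides the shell and the picture viewer there is one more tool, called after "Emit:" as a command line: name --pt "numbers of a row" for each row, then --argument value for the rest. servo_tool: Moves the arm, as the interface text tells. Its arguments: {"type":"object","properties":{"plan":{"type":"array"},"claw":{"type":"number"},"newtons":{"type":"number"}},"required":["plan"]}

```bash
mkdir -p pics; ls
python3 - <<'E'
from workcell import arm,capture
import cv2,json,numpy as np
print(arm.read_state())
for n in("side","top"):
    c=capture(n); cv2.imwrite(f"pics/{n}0.png",c["frame"][:,:,::-1])
    np.savez(f"{n}.npz",mtx=c["mtx"],R=c["R"],t=c["t"]); print(n,c["mtx"],c["R"],c["t"])
c=capture("wrist");print(c["mount"],c["mtx"])
E
```

```text
pics
{'t': 0.0, 'joints': array([ 1.22112276,  0.4694528 , -0.0485823 ,  1.53370356,  0.02410584,
        1.14098926, -0.08229332]), 'joint_velocities': array([-6.60744180e-04,  1.45474902e-03, -1.22032967e-03,  1.20642204e-03,
        1.10145095e-03, -9.68875749e-04, -6.18852411e-05]), 'tau': array([ 1.84304790e-04, -5.10300171e+01, -4.69680992e-02, -2.37706375e+01,
        1.06026744e-02,  7.66936457e-03, -1.83901193e-05]), 'position': array([ 212.62740373, -639.96787236,  206.14968902]), 'ee_rot': array([-2.54684352,  1.83749457,  0.0025793 ]), 'contact_force': array([-0.14264022,  1.28291542,  0.05425396]), 'torque': array([ 0.03220616,  0.02543768, -0.03286327]), 'finger_gap': 1.0054543814123162}
side [[455.99369387   0.         283.61298172]
 [  0.         455.99369387 205.84954964]
 [  0.           0.           1.        ]] [[-0.99170611 -0.12825673 -0.00831868]
 [-0.06784078  0.57733347 -0.81368525]
 [ 0.10916326 -0.80637229 -0.58124617]] [ 596.86975337   95.2938932  1196.90025008]
top [[401.23035247   0.         278.07595385]
 [  0.         401.23035247 209.04206959]
 [  0.           0.           1.        ]] [[-0.07012422 -0.99753682 -0.00170002]
 [-0.97646707  0.06899131 -0.20433369]
 [ 0.20394766 -0.01266873 -0.97889982]] [ 30.91492707 623.03378697 924.75178733]
[[ 9.99999757e-01 -5.26194053e-04 -4.57580919e-04  2.21446943e-01]
 [ 6.47169071e-04  9.44679157e-01  3.27995231e-01 -8.46868319e+01]
 [ 2.59678017e-04 -3.27995448e-01  9.44679268e-01 -1.66536285e+02]
 [ 0.00000000e+00  0.00000000e+00  0.00000000e+00  1.00000000e+00]] [[332.07937521   0.         277.53208762]
 [  0.         332.07937521 210.83958744]
 [  0.           0.           1.        ]]
```

View pics/top0.png

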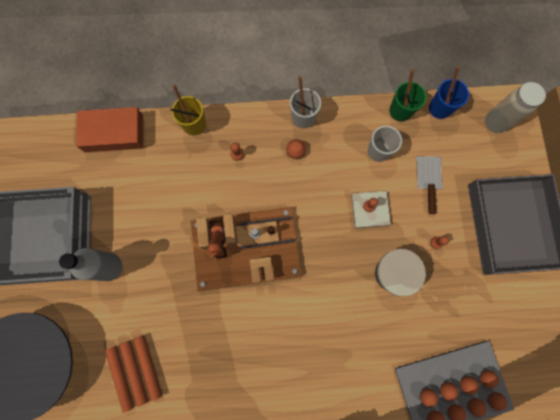

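View pics/side0.png

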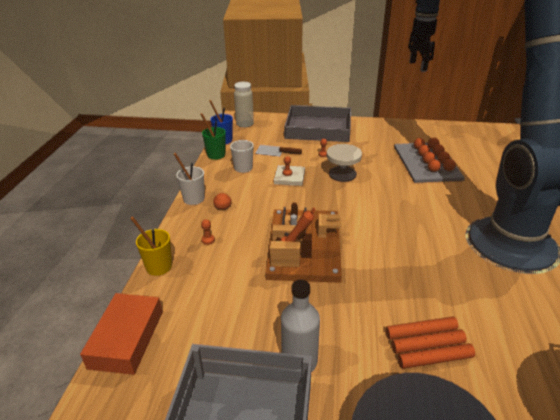

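The top view shows the vise at about (195–300, 210–290), with the king at its left end and the pin and post at its right. The notch bracket is near (262, 268), the round stand at (402, 272) and the tile at (371, 210). The side view agrees. Next I'll zoom in on the vise.

Run:
```python
import cv2
i=cv2.imread("pics/top0.png")[200:298,185:315]
cv2.imwrite("pics/vise.png",cv2.resize(i,None,fx=6,fy=6,interpolation=cv2.INTER_CUBIC))
```

```text
(no output)
```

View pics/vise.png

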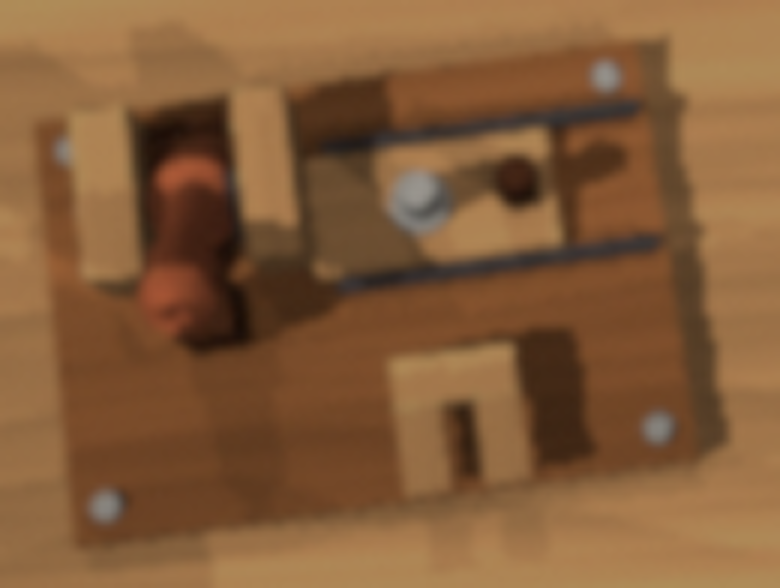

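The zoomed view is clear. Crop pixels: board corners (75,545), (38,122), (665,38) and (695,460), jaw tops at left, pin collar (418,202), post top (517,178). The bracket plate has outer corners (388,350), (515,342), (530,482) and (405,495), and the slot end is at (460,402). I'll fit the vise pose to these points.

```bash
cat > h.py <<'E'
import numpy as np
from scipy.spatial.transform import Rotation as Ro
def cam(n): d=np.load(f"{n}.npz"); return d["mtx"],d["R"],d["t"]
def proj(n,X):
    K,R,t=cam(n); p=(K@(R@np.atleast_2d(X).T+t[:,None])).T; return p[:,:2]/p[:,2:]
def ray(n,uv,z):
    K,R,t=cam(n); d=R.T@np.linalg.solve(K,[uv[0],uv[1],1.]); c=-R.T@t; return c+d*(z-c[2])/d[2]
E
python3 - <<'E'
from h import *
from scipy.optimize import least_squares
crop=lambda u,v:(185+(u+.5)/6-.5,200+(v+.5)/6-.5)
P=[((-90,70,22),(75,545)),((90,70,22),(38,122)),((10,45,82),(82,283)),((10,20,82),(135,278)),((80,45,82),(72,112)),((80,20,82),(125,103)),
((80,-20,82),(228,88)),((80,-43,82),(285,88)),((10,-43,82),(300,255)),((30,-90,39.5),(418,203))]
V=np.array([p[0] for p in P],float); U=np.array([crop(*p[1]) for p in P])
def W(q,V): c,s=np.cos(q[2]),np.sin(q[2]); V=np.atleast_2d(V); return np.c_[q[0]+c*V[:,0]-s*V[:,1],q[1]+s*V[:,0]+c*V[:,1],V[:,2]]
r=least_squares(lambda q:(proj("top",W(q,V))-U).ravel(),[600,100,0],loss="soft_l1")
print(r.x,np.round(r.fun.reshape(-1,2),1).tolist())
q=r.x; np.save("q.npy",q)
def inv(X): d=X[:2]-q[:2]; c,s=np.cos(q[2]),np.sin(q[2]); return np.round([c*d[0]+s*d[1],-s*d[0]+c*d[1]],1)
for n,uv,z in [("post",(517,178),84.5),("slotend",(461,402),62),("pl",(388,350),62),("pl",(515,342),62),("pl",(530,482),62),("pl",(405,495),62),("BR",(695,460),22),("FR",(665,38),22),("BR'",(695,460),0),("griptop",(425,190),73.5)]:
    X=ray("top",crop(*uv),z); print(n,X.round(1),inv(X))
for uv in((402,272),):
    for z in (50,72,95): print("stand",z,ray("top",uv,z).round(1))
print("pin",W(q,[30,-90,35]),"king",W(q,[45,0,50]))
print("side proj vise corners",proj("side",W(q,[[-90,-190,22],[-90,70,22],[90,70,22],[90,-190,22]])).round(0).tolist())
E
```

```text
[534.60828762 137.42617779  37.75851944] [[-0.6, 0.5], [-0.6, -0.1], [-0.1, 0.1], [1.6, -0.4], [-1.0, -0.2], [0.5, 0.0], [-0.1, 0.4], [-0.2, -0.8], [0.4, -0.0], [0.4, 0.4]]
post [571.5   8.2  84.5] [  29.2 -131.2]
slotend [486.3  36.8  62. ] [-54.2 -97.6]
pl [509.   64.8  62. ] [-29.9 -71. ]
pl [508.6  13.6  62. ] [ -33.3 -122. ]
pl [452.9  11.4  62. ] [ -89.1 -121. ]
pl [451.3  61.2  62. ] [-87.7 -71.1]
BR [458.3 -56.9  22. ] [ -87.7 -189.5]
FR [637.5 -58.7  22. ] [  91.1 -201.9]
BR' [459.1 -58.2   0. ] [ -87.  -190.8]
griptop [571.   45.6  73.5] [ 30.9 -93.9]
stand 50 [ 450.2 -301.5   50. ]
stand 72 [ 449.5 -294.8   72. ]
stand 95 [ 448.9 -287.7   95. ]
pin [[569.89890334  49.36612758  35.        ]] king [[579.52890257 140.09794733  50.        ]]
side proj vise corners [[338.0, 211.0], [341.0, 276.0], [264.0, 273.0], [274.0, 208.0]]
```

Run:
```python
import cv2,numpy as np
a=cv2.imread("pics/top0.png")[180:305,345:465]
b=cv2.imread("pics/side0.png")[115:240,255:375]
cv2.imwrite("pics/st.png",np.hstack([cv2.resize(x,(400,417),interpolation=cv2.INTER_CUBIC) for x in(a,b)]))
```

```text
(no output)
```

View pics/st.png

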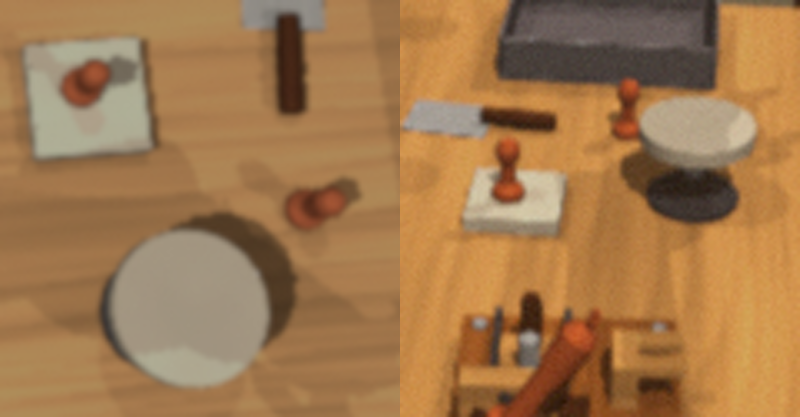

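Run:
```python
from h import *
from scipy.optimize import least_squares
U=[("top",(345+190/3.333,180+308/3.333)),("side",(255+298/3.333,115+128/3.336))]
r=least_squares(lambda X:np.concatenate([proj(n,X)[0]-u for n,u in U]),[450,-290,70]);print(r.x,r.fun)
q=np.load("q.npy");q[2]=np.arctan2(np.sin(q[2]),np.cos(q[2]));np.save("q.npy",q);print(q,np.degrees(q[2]))
```

```text
[ 447.53967189 -293.56940756   75.26438302] [ 0.01416169  0.41497946 -0.55561548 -0.06744734]
[5.34608288e+02 1.37426178e+02 5.94075945e-02] 3.4038044349618573
```

Emit:
servo_tool --pt "16 35 0 0 0 38" --pt "16 35 0 0 0 38" --pt "16 35 0 0 0 38" --pt "16 35 0 0 0 38" --pt "16 35 0 0 0 38" --pt "32.7 70 0 0 0 75" --pt "32.7 70 0 0 0 75" --pt "32.7 70 0 0 0 75" --pt "32.7 70 0 0 0 75" --pt "32.7 70 0 0 0 75"

```text
t: 1.15
position: [423.8, -185.3, 207.3]
ee_rot: [3.14, 0.098, 0.0]
contact_force: [0.9, -0.6, -0.5]
finger_gap: 1.003
```

Emit:
servo_tool --pt "11.6 24.5 0 0 0 0" --pt "11.6 24.5 0 0 0 0" --pt "11.6 24.5 0 0 0 0" --pt "11.6 24.5 0 0 0 0" --pt "11.6 24.5 0 0 0 0" --pt "11.6 24.5 0 0 0 0" --pt "11.6 24.5 0 0 0 0" --pt "11.6 24.5 0 0 0 0"

```text
t: 1.95
position: [539.1, 57.6, 206.8]
ee_rot: [3.14, 0.094, -0.002]
contact_force: [-0.0, 0.8, 0.5]
finger_gap: 0.998
```

```bash
cat >> h.py <<'E'
def wsave(name):
    from workcell import arm,capture
    import cv2
    s=arm.read_state(); c=capture("wrist"); cv2.imwrite(f"pics/{name}.png",c["frame"][:,:,::-1])
    T=np.eye(4);T[:3,:3]=Ro.from_rotvec(s["ee_rot"]).as_matrix();T[:3,3]=s["position"]
    C=np.linalg.inv(T@c["mount"]); np.savez(f"{name}.npz",mtx=c["mtx"],R=C[:3,:3],t=C[:3,3]); print(s["t"],s["position"],s["ee_rot"])
def W(q,V): c,s=np.cos(q[2]),np.sin(q[2]); V=np.atleast_2d(V); return np.c_[q[0]+c*V[:,0]-s*V[:,1],q[1]+s*V[:,0]+c*V[:,1],V[:,2]]
def inv(q,X): d=X[:2]-q[:2]; c,s=np.cos(q[2]),np.sin(q[2]); return np.round([c*d[0]+s*d[1],-s*d[0]+c*d[1]],1)
E
python3 - <<'E'
from h import *
wsave("w1")
E
```

```text
1.95 [539.14093096  57.61193192 206.76206219] [ 3.13966352e+00  9.36187180e-02 -1.77958044e-03]
```

View pics/w1.png

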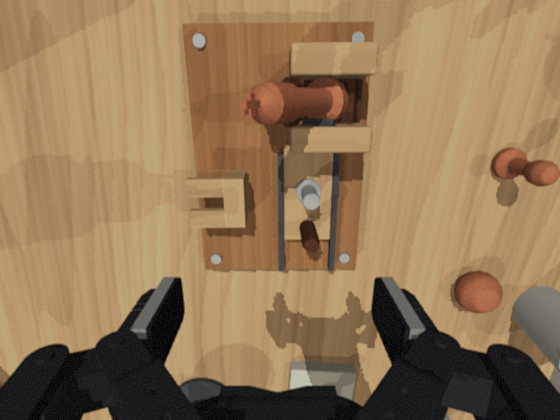

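The wrist view from above shows the board, the notch plate at about (186–246, 173–228), the pin collar at (308,190), the pin's grip top at (312,202), the post top at (308,226) and the king on the left. I'll zoom in on the notch, pin and post.

Run:
```python
import cv2
i=cv2.imread("pics/w1.png")[115:275,180:380]
cv2.imwrite("pics/w1c.png",cv2.resize(i,None,fx=4,fy=3.75 and 4,interpolation=cv2.INTER_CUBIC)[:600])
```

```text
(no output)
```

View pics/w1c.png

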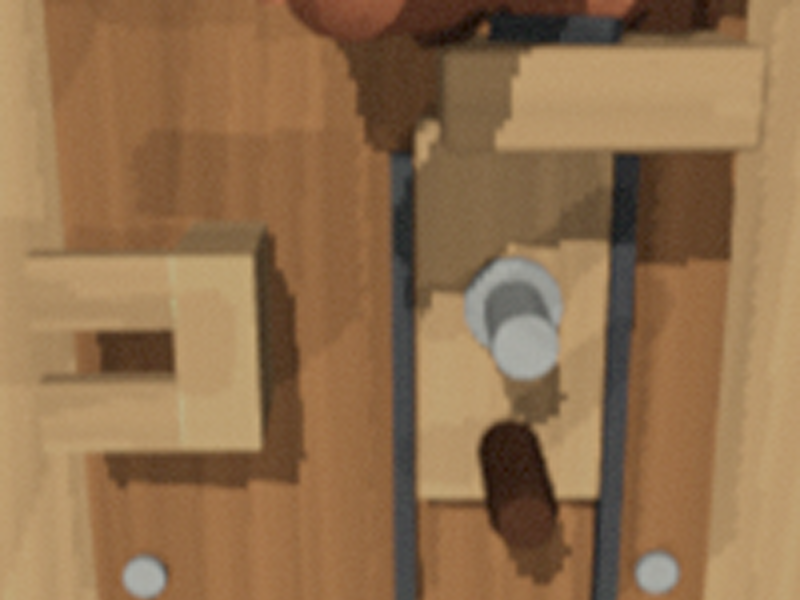

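Run:
```python
from h import *
from scipy.optimize import least_squares
c=lambda u,v:(180+(u+.5)/4-.5,115+(v+.5)/4-.5)
q0=np.load("q.npy")
P=[((30,-90,73.5),c(525,346)),((30,-90,39.5),c(514,306)),((10,-43,82),c(441,150)),((80,-43,82),c(760,149)),((80,-20,82),c(762,45)),((90,-190,22),(355.5,270)),((-90,-190,22),(206.5,270)),((-90,70,22),(184,24)),((90,70,22),(374,22))]
V=np.array([p[0] for p in P],float);U=np.array([p[1] for p in P])
r=least_squares(lambda q:(proj("w1",W(q,V))-U).ravel(),q0,loss="soft_l1");q=r.x
print(q,np.degrees(q[2]),np.round(r.fun.reshape(-1,2),1).tolist()); np.save("q1.npy",q)
for n,uv,z in [("griptop",(525,346),73.5),("collar",(514,306),39.5),("post",(527,521),84.5),("slotend_mid",(174,357),62),("slot up",(100,331),62),("slot lo",(100,383),62),("pl",(260,255),62),("pl",(262,450),62)]:
    X=ray("w1",c(*uv),z);print(n,X.round(1),inv(q,X))
print("bore",W(q,[30,-90,0]),"notch",W(q,[-65,-96,0]))
```

```text
[5.34857117e+02 1.36774697e+02 7.07553845e-02] 4.053984907300091 [[0.1, 0.6], [-0.2, 0.7], [0.3, 1.5], [0.6, 0.9], [2.2, -0.2], [0.1, -1.8], [-1.9, -0.3], [-2.7, -0.4], [-0.2, -1.1]]
griptop [571.   49.7  73.5] [ 29.9 -89.5]
collar [571.3  49.9  39.5] [ 30.2 -89.2]
post [574.2   9.5  84.5] [  30.2 -129.7]
slotend_mid [486.4  38.1  62. ] [-55.3 -95. ]
slot up [468.3  43.8  62. ] [-73.  -88.1]
slot lo [468.1  30.3  62. ] [ -74.1 -101.5]
pl [506.8  65.1  62. ] [-33.  -69.5]
pl [508.7  14.8  62. ] [ -34.7 -119.8]
bore [[571.14472636  49.12077884   0.        ]] notch [[476.80660575  36.41963717   0.        ]]
```

Emit:
servo_tool --pt "3.2 -0.8 0 0 0 0" --pt "3.2 -0.8 -4 0 0 0" --pt "3.2 -0.8 -8 0 0 0" --pt "3.2 -0.8 -8 0 0 0" --pt "3.2 -0.8 -8 0 0 0" --claw 0.1 --newtons 40

```text
t: 2.5
position: [571.3, 48.5, 127.6]
ee_rot: [3.14, 0.09, -0.001]
contact_force: [1.2, -0.3, -0.7]
finger_gap: 0.55
```

Emit:
servo_tool --pt "0 0.12 -3 0 0 0" --pt "0 0.12 -6 0 0 0" --pt "0 0.12 -8 0 0 0" --pt "0 0.12 -8.5 0 0 0" --pt "0 0.12 -8.5 0 0 0" --pt "0 0.12 -8.5 0 0 0"

```text
t: 3.1
position: [573.2, 51.3, 44.4]
ee_rot: [-3.14, -0.092, -0.006]
contact_force: [0.7, -0.2, 0.1]
finger_gap: 0.551
```

Emit:
servo_tool --pt "0 0 0 0 0 0" --pt "0 0 0 0 0 0" --pt "0 0 0 0 0 0" --pt "0 0 0 0 0 0" --pt "0 0 0 0 0 0" --pt "0 0 0 0 0 0" --claw -1

```text
t: 3.7
position: [572.1, 51.2, 43.3]
ee_rot: [3.14, 0.093, 0.002]
contact_force: [-0.8, -0.6, 6.2]
finger_gap: 0.151
```

Emit:
servo_tool --pt "0 0 0.5 0 0 0" --pt "0 0 2 0 0 0" --pt "0 0 4 0 0 0" --pt "0 0 6 0 0 0" --pt "0 0 8 0 0 0" --pt "0 0 8 0 0 0" --pt "0 0 8 0 0 0"

```text
t: 4.4
position: [571.5, 50.9, 122.7]
ee_rot: [3.14, 0.092, 0.001]
contact_force: [0.7, 0.4, -2.0]
finger_gap: 0.155
```

Run:
```python
from h import *
wsave("w2")
```

```text
4.4 [571.45597641  50.94718893 122.66028289] [3.13998205e+00 9.24450158e-02 9.84466659e-04]
```

View pics/w2.png

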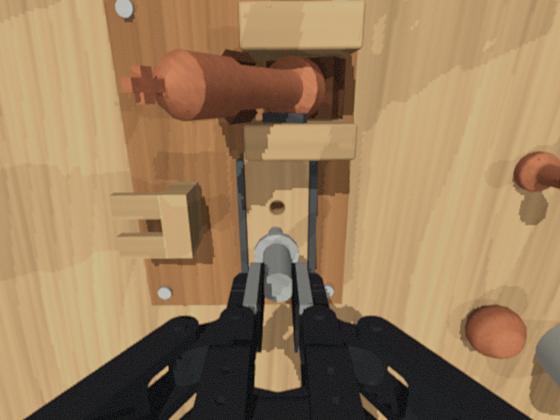

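The pin is out. Its collar is at (277,247), its tip near (275,230), and the bore is empty at (277,207). The slot's closed end is at (161,219), between edges near rows 207 and 233.

Run:
```python
from h import *
for n,uv,z in [("collar",(277,249),117),("tip",(275,229),84),("bore",(277,207),34.5),("slot up",(140,218.5),62),("slot lo",(140,236),62),("slotend",(161,227),62)]:
    print(n,ray("w2",uv,z).round(1))
import cv2
i=cv2.imread("pics/w2.png")[175:275,100:310]
cv2.imwrite("pics/w2c.png",cv2.resize(i,None,fx=3.8,fy=3.8,interpolation=cv2.INTER_CUBIC))
```

```text
collar [571.1  52.5 117. ]
tip [569.8  51.3  84. ]
bore [571.1  50.3  34.5]
slot up [471.3  44.8  62. ]
slot lo [470.3  30.8  62. ]
slotend [486.3  39.   62. ]
```

View pics/w2c.png

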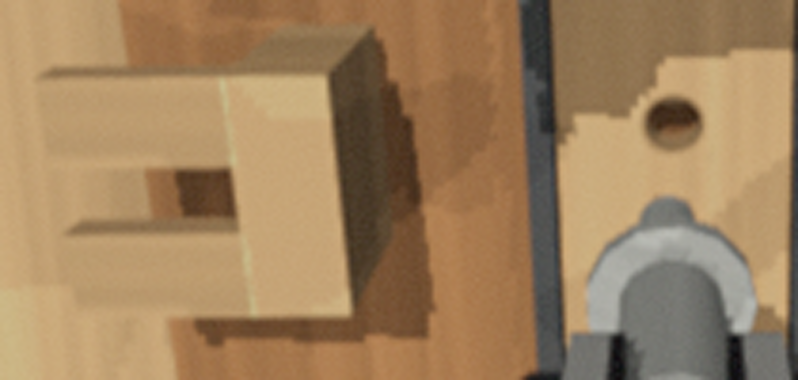

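Emit:
servo_tool --pt "-3 -0.4 0 0 0 0" --pt "-6 -0.8 0 0 0 0" --pt "-9 -1.2 0 0 0 0" --pt "-9.47 -1.24 0 0 0 0" --pt "-9.47 -1.24 0 0 0 0" --pt "-9.47 -1.24 0 0 0 0" --pt "-9.47 -1.24 -1.2 0 0 0" --pt "-9.47 -1.24 -1.2 0 0 0"

```text
t: 5.25
position: [476.3, 38.6, 108.5]
ee_rot: [-3.14, -0.093, 0.005]
contact_force: [-0.6, -0.6, -0.6]
finger_gap: 0.153
```

Run:
```python
from h import *
wsave("w3")
import cv2
i=cv2.imread("pics/w3.png")[150:320,170:390]
cv2.imwrite("pics/w3c.png",cv2.resize(i,None,fx=3.5,fy=3.5,interpolation=cv2.INTER_CUBIC))
```

```text
5.25 [476.2553297   38.5990738  108.46359672] [-3.13963969 -0.0926804   0.00478814]
```

View pics/w3c.png

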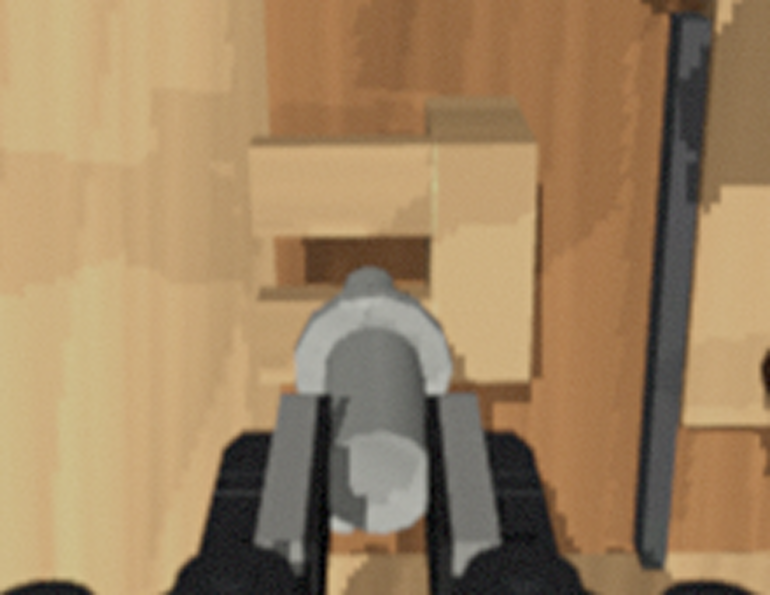

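Run:
```python
from h import *
c=lambda u,v:(170+(u+.5)/3.5-.5,150+(v+.5)/3.5-.5)
for n,uv,z in [("tipfaredge",(370,266),70),("collar lower edge far",(374,283),100),("collar top far edge",(374,296),105),("collarL",(296,360),103),("collarR",(452,360),103),("slot up",(370,237),62),("slot lo",(300,298),62),("slotend",(431,265),62)]:
    print(n,ray("w3",c(*uv),z).round(1))
```

```text
tipfaredge [474.6  41.5  70. ]
collar lower edge far [475.   50.4 100. ]
collar top far edge [475.1  50.2 105. ]
collarL [463.   37.3 103. ]
collarR [488.5  38.8 103. ]
slot up [474.3  44.4  62. ]
slot lo [461.2  30.6  62. ]
slotend [486.7  39.2  62. ]
```

Emit:
servo_tool --pt "0.1 0.08 0 0 0 0" --pt "0.1 0.08 -0.8 0 0 0" --pt "0.1 0.08 -1.6 0 0 0" --pt "0.1 0.08 -2.4 0 0 0" --pt "0.1 0.08 -3.0 0 0 0" --pt "0.1 0.08 -3.0 0 0 0"

```text
t: 5.9
position: [477.0, 39.3, 79.1]
ee_rot: [-3.14, -0.093, 0.003]
contact_force: [-0.1, -0.2, -0.5]
finger_gap: 0.152
```

Emit:
servo_tool --pt "0 0 -0.4 0 0 0" --pt "0 0 -0.6 0 0 0" --pt "0 0 -0.8 0 0 0" --pt "0 0 -0.9 0 0 0" --pt "0 0 -0.9 0 0 0"

```text
t: 6.4
position: [477.8, 39.5, 71.2]
ee_rot: [-3.14, -0.093, -0.0]
contact_force: [0.6, 0.1, -1.6]
finger_gap: 0.151
```

Emit:
servo_tool --pt "0 0 -0.1 0 0 0" --pt "0 0 -0.15 0 0 0" --pt "0 0 -0.15 0 0 0"

```text
t: 6.7
position: [478.0, 39.6, 70.8]
ee_rot: [3.139, 0.093, 0.001]
contact_force: [-3.2, -0.5, 8.3]
finger_gap: 0.152
```

Emit:
servo_tool --pt "0 0 0 0 0 0" --pt "0 0 0 0 0 0" --pt "0 0 0 0 0 0" --pt "0 0 0 0 0 0" --pt "0 0 0 0 0 0" --claw 0.1

```text
t: 7.2
position: [477.8, 39.5, 69.6]
ee_rot: [-3.14, -0.093, 0.0]
contact_force: [-0.1, 0.6, -0.9]
finger_gap: 0.548
```

Emit:
servo_tool --pt "0 0 2 0 0 0" --pt "0 0 5 0 0 0" --pt "0 0 8 0 0 0" --pt "0 0 9 0 0 0" --pt "0 0 9 0 0 0"

```text
t: 7.7
position: [478.8, 39.5, 160.9]
ee_rot: [3.14, 0.092, 0.005]
contact_force: [-0.2, 0.2, -0.2]
finger_gap: 0.552
```

Run:
```python
from h import *
wsave("w4")
import cv2
i=cv2.imread("pics/w4.png")[100:320,150:450]
cv2.imwrite("pics/w4c.png",cv2.resize(i,None,fx=2.6,fy=2.6,interpolation=cv2.INTER_CUBIC))
```

```text
7.7 [478.81077284  39.53346535 160.91086418] [3.13990253 0.09203557 0.00505615]
```

View pics/w4c.png

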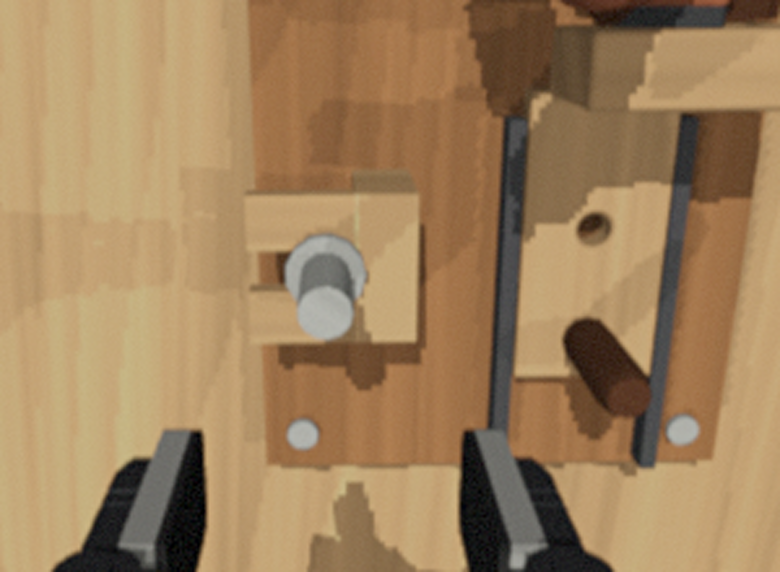

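The pin hangs upright in the slot, with its collar at crop (325,273) and its grip top at (325,313). The bore is empty and the post top is at crop (630,396).

Run:
```python
from h import *
c=lambda u,v:(150+(u+.5)/2.6-.5,100+(v+.5)/2.6-.5)
X=ray("w4",c(631,397),84.5);print(X,ray("w4",c(325,314),101),W(np.load("q1.npy"),[30,-130,0]))
```

```text
[574.00123228   9.46417564  84.5       ] [477.05931125  37.87998161 101.        ] [[573.97258083   9.22086356   0.        ]]
```

Emit:
servo_tool --pt "4.5 -1.5 0 0 0 0" --pt "9.5 -3 -1 0 0 0" --pt "9.5 -3 -4 0 0 0" --pt "9.5 -3 -8 0 0 0" --pt "9.5 -3 -11 0 0 0" --pt "9.5 -3 -11 0 0 0" --pt "9.5 -3 -11 0 0 0"

```text
t: 8.45
position: [572.0, 9.8, 48.7]
ee_rot: [-3.14, -0.094, 0.004]
contact_force: [0.1, -0.1, 0.1]
finger_gap: 0.55
```

Emit:
servo_tool --pt "0 0 0 0 0 0" --pt "0 0 0 0 0 0" --pt "0 0 0 0 0 0" --pt "0 0 0 0 0 0" --pt "0 0 0 0 0 0" --claw -1 --newtons 30

```text
t: 8.95
position: [574.2, 9.7, 51.4]
ee_rot: [3.14, 0.093, 0.005]
contact_force: [-0.1, -0.5, 6.9]
finger_gap: 0.177
```

Emit:
servo_tool --pt "0.07 -1 0 0 0 0" --pt "0.13 -2 0 0 0 0" --pt "0.2 -3 0 0 0 0" --pt "0.25 -3.8 0 0 0 0" --pt "0.29 -4.3 0 0 0 0" --pt "0.29 -4.4 0 0 0 0" --pt "0.29 -4.4 0 0 0 0"

```text
t: 9.65
position: [577.2, -32.9, 51.5]
ee_rot: [-3.138, -0.094, -0.006]
contact_force: [-0.4, 2.2, 6.4]
finger_gap: 0.175
```

Emit:
servo_tool --pt "0.01 -0.1 0 0 0 0" --pt "0.02 -0.2 0 0 0 0" --pt "0.02 -0.25 0 0 0 0" --pt "0.02 -0.25 0 0 0 0"

```text
t: 10.05
position: [577.3, -34.8, 51.5]
ee_rot: [-3.138, -0.094, -0.006]
contact_force: [-0.2, 3.9, 7.0]
finger_gap: 0.171
```

Emit:
servo_tool --pt "0 0 0 0 0 0" --pt "0 0 0 0 0 0" --pt "0 0 0 0 0 0" --pt "0 0 0 0 0 0" --claw 0.2

```text
t: 10.45
position: [575.7, -37.5, 49.5]
ee_rot: [3.14, 0.092, -0.001]
contact_force: [0.2, -0.0, 0.2]
finger_gap: 0.6
```

Emit:
servo_tool --pt "0 0 3 0 0 0" --pt "0 0 7 0 0 0" --pt "0 0 12 0 0 0" --pt "0 0 17 0 0 0" --pt "0 0 20 0 0 0" --pt "0 0 20 0 0 0" --pt "0 0 20 0 0 0"

```text
t: 11.15
position: [575.8, -37.3, 249.8]
ee_rot: [3.14, 0.092, 0.001]
contact_force: [0.2, 0.4, 0.2]
finger_gap: 0.598
```

Run:
```python
from h import *
wsave("w5")
q=np.load("q1.npy"); a=np.radians(30)
for h in (93,108,133): print(h,W(q,[45-h*np.sin(a),0,50+h*np.cos(a)]).round(1), proj("w1",W(q,[45-h*np.sin(a),0,50+h*np.cos(a)])),proj("w5",W(q,[45-h*np.sin(a),0,50+h*np.cos(a)])))
print(proj("w5",W(q,[[30,-130,84.5],[30,-175,84.5],[10,-65,82],[80,-65,82]])))
```

```text
11.15 [575.79507653 -37.34850958 249.83494235] [3.13967334e+00 9.19562623e-02 7.60341698e-04]
93 [[533.4 136.7 130.5]] [[276.03561683 103.47178736]] [[232.79867687 -38.80589125]]
108 [[525.9 136.1 143.5]] [[264.52614903 104.04770479]] [[219.44768187 -45.88509622]]
133 [[513.4 135.3 165.2]] [[242.1903349  105.16535721]] [[193.69308434 -59.54116267]]
[[278.41716208 136.42370092]
 [278.94215938 181.09048077]
 [255.94119776  64.81649146]
 [331.70068234  63.75344857]]
```

View pics/w5.png

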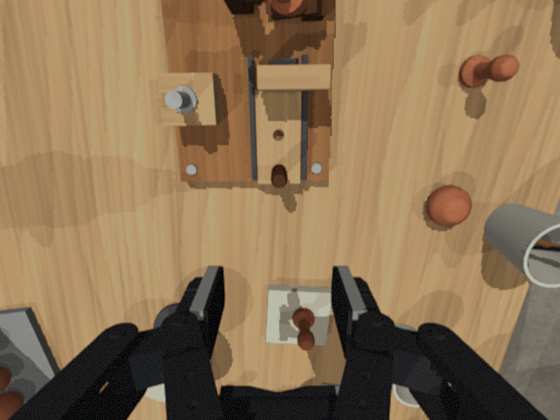

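The jaw is fully open: the post top at (279,181) and the jaw's edge at row 65 match the predictions for 45 mm of travel. The pin is still hanging in the notch. Next is the king grasp.

Run:
```python
from h import *
from workcell import arm
s=arm.read_state(); print(s["joints"].round(2),s["t"])
q=np.load("q1.npy"); y=W([0,0,q[2]],[0,1,0])[0]
R0=Ro.from_rotvec(s["ee_rot"])
for d in(90.4,-89.6):
    D=Ro.from_rotvec(y*np.radians(-15))*Ro.from_euler("z",d,degrees=True)
    print(d,D.as_rotvec(degrees=True).round(1),(D*R0).as_matrix().round(2).tolist())
    D2=Ro.from_rotvec(y*np.radians(-15)); print(D2.as_rotvec(degrees=True).round(2))
```

```text
[ 0.51  0.35 -0.67  1.69  0.23  1.18 -0.16] 11.2
90.4 [-11.  -12.6  89.8] [[-0.07, 0.96, 0.26], [1.0, 0.06, 0.02], [-0.0, 0.26, -0.97]]
[  1.06 -14.96  -0.  ]
-89.6 [ 12.5 -10.9 -89. ] [[0.07, -0.96, 0.26], [-1.0, -0.06, 0.02], [-0.0, -0.26, -0.97]]
[  1.06 -14.96  -0.  ]
```

Emit:
servo_tool --pt "-1 4 0 -5.5 -6.3 44.9" --pt "-2 8 0 -5.5 -6.3 44.9" --pt "-3 12 0 -5.5 -6.3 44.9" --pt "-3.75 17.4 0 -5.5 -6.3 44.9" --pt "-3.75 17.4 0 -5.5 -6.3 44.9" --pt "-3.75 17.4 0 -11 -12.6 89.8" --pt "-3.75 17.4 0 -11 -12.6 89.8" --pt "-3.75 17.4 0 -11 -12.6 89.8" --pt "-3.75 17.4 0 -11 -12.6 89.8" --pt "-3.75 17.4 0 -11 -12.6 89.8" --claw 1

```text
t: 12.2
position: [537.1, 136.6, 247.6]
ee_rot: [2.117, 2.071, 0.27]
contact_force: [-0.4, -0.4, 0.4]
finger_gap: 0.998
```

Emit:
servo_tool --pt "0 0 0 0 0 0" --pt "0 0 0 0 0 0"

```text
t: 12.4
position: [537.9, 136.2, 248.5]
ee_rot: [2.128, 2.06, 0.27]
contact_force: [0.2, 0.3, 0.5]
finger_gap: 0.998
```

Run:
```python
from h import *
from workcell import arm
s=arm.read_state(); print(s["joints"].round(2),s["position"]); print(Ro.from_rotvec(s["ee_rot"]).as_matrix().round(3))
G=np.array([[-0.07, 0.963, 0.259], [.998, 0.067, 0.018], [0, 0.259, -0.966]])
print((Ro.from_matrix(G)*Ro.from_rotvec(s["ee_rot"]).inv()).as_rotvec(degrees=True))
```

```text
[ 0.53  0.25 -1.04  1.91  0.41  0.92  0.84] [537.87158827 136.24891183 248.46543598]
[[ 0.031  0.969  0.245]
 [ 0.999 -0.033  0.005]
 [ 0.013  0.245 -0.97 ]]
[-0.75074311 -0.87947182  5.75401731]
```

Emit:
servo_tool --pt "0.05 0.07 -2 -0.8 -0.9 5.8" --pt "0.05 0.07 -6 -0.8 -0.9 5.8" --pt "0.05 0.07 -9 -0.8 -0.9 5.8" --pt "0.05 0.07 -11 -0.8 -0.9 5.8" --pt "0.05 0.07 -13 -0.8 -0.9 5.8" --pt "0.05 0.07 -13.6 -0.8 -0.9 5.8" --pt "0.05 0.07 -13.6 -0.8 -0.9 5.8" --pt "0.05 0.07 -13.6 -0.8 -0.9 5.8"

```text
t: 13.2
position: [539.6, 138.3, 114.5]
ee_rot: [2.005, 2.159, 0.289]
contact_force: [0.2, 1.0, 0.0]
finger_gap: 0.998
```

Run:
```python
from h import *
from workcell import arm
wsave("w6")
s=arm.read_state(); print(s["joints"].round(2)); print(Ro.from_rotvec(s["ee_rot"]).as_matrix().round(3))
G=np.array([[-0.07, 0.963, 0.259], [.998, 0.067, 0.018], [0, 0.259, -0.966]])
print((Ro.from_matrix(G)*Ro.from_rotvec(s["ee_rot"]).inv()).as_rotvec(degrees=True))
```

```text
13.2 [539.56673359 138.30980459 114.47045448] [2.00471242 2.15881661 0.28862782]
[ 0.35  0.41 -0.89  2.07  0.7   0.66  0.66]
[[-0.074  0.962  0.263]
 [ 0.997  0.071  0.019]
 [-0.001  0.264 -0.965]]
[ 0.02077065  0.26923355 -0.2268242 ]
```

View pics/w6.png

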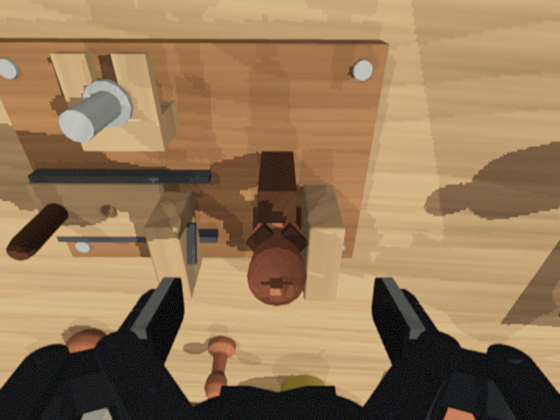

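Run:
```python
from h import *
q=np.load("q1.npy");a=np.radians(30)
for h in (13,79,93,108,133): print(h,proj("w6",W(q,[45-h*np.sin(a),0,50+h*np.cos(a)])).round(0))
R=Ro.from_rotvec([2.00471242,2.15881661,0.28862782]).as_matrix();p=np.array([539.57,138.3,114.47])
g=p-19*R[:,2]; print("grasp pt",g,proj("w6",g),proj("w6",p))
v=inv(q,g); print("vise",v, "vs axis at z",45-(g[2]-50)*np.tan(a))
```

```text
13 [[276. 242.]]
79 [[276. 262.]]
93 [[276. 268.]]
108 [[275. 276.]]
133 [[275. 294.]]
grasp pt [534.58141296 137.94157789 132.79990815] [[277.96078366 273.47476256]] [[277.92424931 256.25201316]]
vise [-0.2  1.2] vs axis at z -2.8045492611412826
```

Emit:
servo_tool --pt "-0.25 -0.1 -0.2 0 0 0" --pt "-0.25 -0.1 -0.2 0 0 0" --pt "-0.25 -0.1 -0.2 0 0 0"

```text
t: 13.55
position: [536.5, 136.5, 112.1]
ee_rot: [2.005, 2.159, 0.287]
contact_force: [0.7, 0.5, 0.3]
finger_gap: 1.0
```

Emit:
servo_tool --pt "0 0 0 0 0 0" --pt "0 0 0 0 0 0" --pt "0 0 0 0 0 0" --pt "0 0 0 0 0 0" --pt "0 0 0 0 0 0" --pt "0 0 0 0 0 0" --pt "0 0 0 0 0 0" --claw -1 --newtons 45

```text
t: 14.25
position: [536.4, 137.4, 112.1]
ee_rot: [2.004, 2.16, 0.288]
contact_force: [-2.3, 0.0, 5.8]
finger_gap: 0.296
```

Gap 0.296 corresponds to about 25–28 mm, which matches the crown. Lifting straight up.

Emit:
servo_tool --pt "0 0 0.5 0 0 0" --pt "0 0 2 0 0 0" --pt "0 0 4 0 0 0" --pt "0 0 7 0 0 0" --pt "0 0 10 0 0 0" --pt "0 0 13 0 0 0" --pt "0 0 14 0 0 0" --pt "0 0 14 0 0 0" --pt "0 0 14 0 0 0"

```text
t: 15.15
position: [535.5, 135.6, 250.1]
ee_rot: [2.006, 2.16, 0.283]
contact_force: [-1.1, -0.9, -1.3]
finger_gap: 0.298
```

Run:
```python
from h import *
from workcell import arm,capture
import cv2
s=arm.read_state();print(s["joints"].round(2),s["position"].round(1),s["contact_force"].round(1),s["finger_gap"])
c=capture("top");cv2.imwrite("pics/top7.png",c["frame"][:,:,::-1])
R0=Ro.from_rotvec(s["ee_rot"]);jx=R0.as_matrix()[:,0];jx[2]=0;jx/=np.linalg.norm(jx)
q=np.load("q1.npy");y=np.array([-np.sin(q[2]),np.cos(q[2]),0])
# king pose in tool, from grasp time
pg=np.array([536.4,137.4,112.1]);Rg=Ro.from_rotvec([2.004,2.16,.288])
k0=W(q,[45,0,50])[0]; Rk=Ro.from_euler("z",q[2])*Ro.from_euler("y",-30,degrees=True)
kt=Rg.inv().apply(k0-pg); Rkt=Rg.inv()*Rk; np.savez("kt.npz",kt=kt,R=Rkt.as_quat()); print("king in tool",kt.round(1))
for yaw in(-48,-30,0):
    D=Ro.from_euler("z",yaw,degrees=True)*Ro.from_rotvec(y*np.radians(30))
    Rn=D*R0; kz=(Rn*Rkt).as_matrix()[:,2]
    print(yaw,D.as_rotvec(degrees=True).round(1),"kingz",kz.round(3),"king-TCP",Rn.apply(kt).round(1))
```

```text
[ 0.57  0.24 -1.08  1.92  0.4   0.9   0.96] [535.5 135.6 250.1] [-1.1 -0.9 -1.3] 0.29779331489404787
king in tool [-0.6 25.6 71.3]
-48 [ 10.5  29.  -46.9] kingz [ 0.004 -0.001  1.   ] king-TCP [  4.1  -4.9 -75.5]
-30 [  5.8  29.8 -29.3] kingz [0.004 0.    1.   ] king-TCP [  5.4  -3.4 -75.5]
0 [-2.1 29.9  0. ] kingz [0.003 0.002 1.   ] king-TCP [  6.3  -0.2 -75.5]
```

Emit:
servo_tool --pt "-0.9 -4.2 0 1.3 3.6 -5.9" --pt "-1.8 -8.4 0 2.6 7.2 -11.7" --pt "-2.8 -12.7 0 3.9 10.8 -17.5" --pt "-3.7 -17 0 5.2 14.5 -23.4" --pt "-4.6 -21.2 0 6.6 18.1 -29.3" --pt "-5.5 -25.4 0 7.9 21.7 -35.2" --pt "-6.4 -29.7 0 9.2 25.4 -41" --pt "-7.4 -34 0 10.5 29 -46.9" --pt "-8.3 -38.2 0 10.5 29 -46.9" --pt "-9.2 -42.4 0 10.5 29 -46.9"

```text
t: 16.2
position: [443.4, -289.1, 249.3]
ee_rot: [-2.665, -1.138, 0.15]
contact_force: [1.3, 0.8, -0.8]
finger_gap: 0.298
```

Emit:
servo_tool --pt "0 0 0 0 0 0" --pt "0 0 0 0 0 0" --pt "0 0 0 0 0 0"

```text
t: 16.5
position: [444.6, -285.6, 250.8]
ee_rot: [-2.665, -1.142, 0.148]
contact_force: [-0.2, 0.7, -1.0]
finger_gap: 0.298
```

```bash
cat > k.py <<'E'
from h import *
from workcell import arm,capture
import cv2
s=arm.read_state();d=np.load("kt.npz");R=Ro.from_rotvec(s["ee_rot"])
kz=(R*Ro.from_quat(d["R"])).as_matrix()[:,2]; k=s["position"]+R.apply(d["kt"])
print(s["t"],s["position"].round(1),"king",k.round(1),"kz",kz.round(3),"F",s["contact_force"].round(1),s["finger_gap"],s["joints"].round(2))
print("fix rot deg",np.degrees(np.cross(kz,[0,0,1])).round(2))
E
python3 k.py
python3 - <<'E'
import sys;sys.path.insert(0,'.')
from h import *
from workcell import capture
import cv2
c=capture("side");f=c["frame"];cv2.imwrite("pics/side8.png",f[:,:,::-1])
# terracotta axis of the king near its projected place
base=proj("side",[447.5,-293.5,174])[0];top=proj("side",[447.5,-293.5,300])[0];print(base,top)
hsv=cv2.cvtColor(f,cv2.COLOR_RGB2HSV);m=((hsv[...,0]<9)&(hsv[...,1]>130)&(hsv[...,2]>50))
u,v=base.astype(int)
for r in range(int(top[1])-5,v+12,3):
    w=np.where(m[r,u-40:u+40])[0]
    if len(w): print(r,u-40+w.min(),u-40+w.max(),len(w))
E
```

```text
16.5 [ 444.6 -285.6  250.8] king [ 448.8 -290.5  175.3] kz [ 0.002 -0.001  1.   ] F [-0.2  0.7 -1. ] 0.2979985336141231 [ 1.08  0.44 -0.76  1.62  0.19  1.44  1.1 ]
fix rot deg [-0.05 -0.11  0.  ]
[346.09772821 124.60843724] [349.23083007  84.31913497]
82 350 350 1
85 349 351 2
88 348 351 3
91 353 378 2
94 349 377 5
97 346 376 5
100 347 349 2
103 346 346 1
106 346 349 3
109 344 349 4
112 344 349 4
115 343 349 5
118 343 348 4
121 341 347 4
124 342 347 2
127 345 347 3
```

Emit:
servo_tool --pt "-0.1 -0.3 -1 0 0 0" --pt "-0.1 -0.3 -3 0 0 0" --pt "-0.1 -0.3 -5 0 0 0" --pt "-0.1 -0.3 -6.5 0 0 0" --pt "-0.1 -0.3 -7.5 0 0 0" --pt "-0.1 -0.3 -7.8 0 0 0" --pt "-0.1 -0.3 -7.8 0 0 0"

```text
t: 17.25
position: [443.5, -290.2, 173.6]
ee_rot: [-2.667, -1.139, 0.147]
contact_force: [-0.1, 0.9, -0.7]
finger_gap: 0.301
```

Emit:
servo_tool --pt "0 0 -0.1 0 0 0" --pt "0 0 -0.2 0 0 0" --pt "0 0 -0.3 0 0 0" --pt "0 0 -0.4 0 0 0" --pt "0 0 -0.4 0 0 0"

```text
t: 17.75
position: [443.4, -290.3, 169.7]
ee_rot: [-2.668, -1.139, 0.147]
contact_force: [-0.9, 0.5, -1.4]
finger_gap: 0.299
```

Emit:
servo_tool --pt "0 0 -0.1 0 0 0" --pt "0 0 -0.2 0 0 0" --pt "0 0 -0.3 0 0 0" --pt "0 0 -0.4 0 0 0" --pt "0 0 -0.4 0 0 0"

```text
t: 18.25
position: [443.3, -290.3, 165.5]
ee_rot: [-2.668, -1.139, 0.148]
contact_force: [-0.4, 0.0, -0.2]
finger_gap: 0.297
```

```bash
python3 k.py
```

```text
18.25 [ 443.3 -290.3  165.5] king [ 447.6 -295.2   90.1] kz [0.001 0.001 1.   ] F [-0.4  0.  -0.2] 0.29667685961716633 [ 1.06  0.52 -0.73  1.71  0.25  1.28  1.07]
fix rot deg [ 0.04 -0.06  0.  ]
```

Emit:
servo_tool --pt "0 0 -0.1 0 0 0" --pt "0 0 -0.2 0 0 0" --pt "0 0 -0.3 0 0 0" --pt "0 0 -0.4 0 0 0" --pt "0 0 -0.4 0 0 0"

```text
t: 18.75
position: [443.3, -290.3, 161.6]
ee_rot: [-2.668, -1.139, 0.148]
contact_force: [-0.3, -0.6, -0.6]
finger_gap: 0.299
```

Emit:
servo_tool --pt "0 0 -0.1 0 0 0" --pt "0 0 -0.2 0 0 0" --pt "0 0 -0.3 0 0 0" --pt "0 0 -0.3 0 0 0"

```text
t: 19.15
position: [443.6, -290.4, 159.3]
ee_rot: [-2.668, -1.139, 0.147]
contact_force: [-1.4, -0.9, 4.5]
finger_gap: 0.296
```

Emit:
servo_tool --pt "0 0 -0.05 0 0 0" --pt "0 0 -0.05 0 0 0" --pt "0 0 -0.05 0 0 0"

```text
t: 19.45
position: [443.7, -290.5, 159.3]
ee_rot: [-2.669, -1.139, 0.147]
contact_force: [-1.6, 0.2, 6.5]
finger_gap: 0.297
```

```bash
python3 k.py
python3 - <<'E'
from h import *
from workcell import capture
import cv2
f=capture("side")["frame"]
K=lambda z,dy=0,dx=0:proj("side",[447.6+dx,-295.2+dy,z])[0].round(1)
print("pred foot centre",K(84),"foot near rim",K(84,20),"crown",K(177),"foot L/R",K(84,0,20),K(84,0,-20))
for h in(75,84):
    print("rim",h,[proj("side",[447.5+55*np.cos(a),-292+55*np.sin(a),h])[0].round(1).tolist() for a in(0,np.pi/2,np.pi,-np.pi/2)])
hsv=cv2.cvtColor(f,cv2.COLOR_RGB2HSV);m=((hsv[...,0]<11)|(hsv[...,0]>172))&(hsv[...,1]>110)&(hsv[...,2]>40)
u=345
for r in range(96,166,3):
    w=np.where(m[r,u-14:u+16])[0]; g=f[r,315:385].astype(int); pl=np.where((g.min(1)>95)&(g.max(1)-g.min(1)<55))[0]
    print(r,(u-14+w.min(),u-14+w.max()) if len(w) else None,"plaster",(315+pl.min(),315+pl.max(),len(pl)) if len(pl) else None)
E
```

```text
19.45 [ 443.7 -290.5  159.3] king [ 448.1 -295.5   83.8] kz [0.    0.002 1.   ] F [-1.6  0.2  6.5] 0.29660436230846854 [ 1.06  0.53 -0.73  1.72  0.25  1.27  1.06]
fix rot deg [ 0.09 -0.02  0.  ]
pred foot centre [344.  150.6] foot near rim [343.9 153.7] crown [346.1 123.5] foot L/R [337.7 150.3] [350.4 151. ]
rim 75 [[326.4, 152.7], [343.5, 162.3], [361.5, 154.6], [344.2, 145.4]]
rim 84 [[326.5, 150.1], [343.7, 159.8], [361.7, 152.1], [344.4, 142.9]]
96 None plaster None
99 None plaster None
102 None plaster None
105 None plaster (np.int64(315), np.int64(328), 6)
108 None plaster None
111 (np.int64(346), np.int64(346)) plaster None
114 (np.int64(346), np.int64(349)) plaster None
117 (np.int64(346), np.int64(351)) plaster None
120 (np.int64(346), np.int64(351)) plaster None
123 (np.int64(346), np.int64(350)) plaster None
126 (np.int64(342), np.int64(350)) plaster None
129 (np.int64(343), np.int64(349)) plaster None
132 (np.int64(342), np.int64(348)) plaster None
135 (np.int64(343), np.int64(348)) plaster None
138 (np.int64(342), np.int64(348)) plaster None
141 (np.int64(342), np.int64(348)) plaster None
144 (np.int64(342), np.int64(347)) plaster None
147 (np.int64(339), np.int64(350)) plaster (np.int64(329), np.int64(354), 12)
150 (np.int64(339), np.int64(350)) plaster (np.int64(328), np.int64(359), 19)
153 (np.int64(343), np.int64(347)) plaster (np.int64(327), np.int64(360), 23)
156 None plaster (np.int64(329), np.int64(360), 32)
159 None plaster (np.int64(333), np.int64(359), 27)
162 None plaster (np.int64(337), np.int64(355), 19)
165 None plaster None
```

Contact is felt with 6.5 N upward. In the side picture the foot's bottom is at row 153, the predicted row for an 84 mm head, and the axis column is constant, so the king is upright. Releasing and rising.

Emit:
servo_tool --pt "0 0 0.05 0 0 0" --pt "0 0 0.05 0 0 0" --pt "0 0 0.05 0 0 0" --pt "0 0 0.05 0 0 0" --pt "0 0 0.05 0 0 0" --pt "0 0 0.05 0 0 0" --claw 0.3

```text
t: 20.1
position: [443.4, -290.3, 158.6]
ee_rot: [-2.668, -1.139, 0.147]
contact_force: [0.4, 0.3, 0.4]
finger_gap: 0.648
```

Emit:
servo_tool --pt "0 0 1 0 0 0" --pt "0 0 3 0 0 0" --pt "0 0 6 0 0 0" --pt "0 0 10 0 0 0" --pt "0 0 14 0 0 0" --pt "0 0 14 0 0 0" --pt "0 0 14 0 0 0" --pt "0 0 14 0 0 0"

```text
t: 20.9
position: [442.8, -290.2, 298.0]
ee_rot: [-2.667, -1.139, 0.149]
contact_force: [0.2, -0.4, -0.5]
finger_gap: 0.646
```

Run:
```python
from h import *
from workcell import arm,capture
import cv2
s=arm.read_state();print(s["t"],s["contact_force"].round(1),s["finger_gap"],abs(s["joint_velocities"]).max())
C={n:capture(n)["frame"] for n in("side","top")}
f=C["side"];hsv=cv2.cvtColor(f,cv2.COLOR_RGB2HSV);m=((hsv[...,0]<11)|(hsv[...,0]>172))&(hsv[...,1]>110)&(hsv[...,2]>40)
for r in range(105,160,4):
    w=np.where(m[r,325:365])[0]; print(r,(325+w.min(),325+w.max()) if len(w) else None,end="; ")
q=np.load("q1.npy")
print("\nexpected axis",[proj("side",[448,-295,84+h])[0].round(1).tolist() for h in(0,40,93,133)])
# bystander / vise change against first pictures
for n in C:
    a=cv2.imread(f"pics/{n}0.png")[:,:,::-1]
    d=(cv2.GaussianBlur(cv2.absdiff(a,C[n]),(5,5),0).max(2)>40).astype(np.uint8)
    k,_,st,ce=cv2.connectedComponentsWithStats(d)
    print(n,[(st[i,:5].tolist()) for i in range(1,k) if st[i,4]>15])
print("top: notch pin",proj("top",[476.5,37.5,101]),"post open",proj("top",W(q,[30,-175,84.5])))
print("top px at pin",C["top"][tuple(proj("top",[476.5,37.5,101])[0].round().astype(int)[::-1])],"at post",C["top"][tuple(proj("top",W(q,[30,-175,84.5]))[0].round().astype(int)[::-1])])
```

```text
20.9 [ 0.2 -0.4 -0.5] 0.6456070544603258 0.012032829105972065
105 None; 109 None; 113 (np.int64(346), np.int64(349)); 117 (np.int64(343), np.int64(350)); 121 (np.int64(343), np.int64(351)); 125 (np.int64(343), np.int64(350)); 129 (np.int64(342), np.int64(349)); 133 (np.int64(342), np.int64(348)); 137 (np.int64(342), np.int64(348)); 141 (np.int64(325), np.int64(348)); 145 (np.int64(340), np.int64(347)); 149 (np.int64(339), np.int64(350)); 153 (np.int64(325), np.int64(347)); 157 None; 
expected axis [[343.9, 150.6], [344.8, 139.2], [346.0, 123.5], [347.0, 111.1]]
side [[326, 0, 41, 79, 2053], [408, 0, 32, 71, 1364], [343, 113, 66, 31, 514], [297, 119, 19, 9, 100], [411, 119, 19, 21, 113], [547, 119, 13, 3, 23], [345, 132, 3, 9, 26], [416, 139, 12, 14, 77], [505, 139, 15, 9, 56], [307, 140, 11, 5, 29], [338, 142, 13, 13, 129], [430, 152, 4, 7, 22], [531, 152, 8, 16, 55], [291, 193, 8, 12, 76], [328, 205, 6, 6, 26], [271, 209, 38, 22, 367], [326, 214, 9, 8, 59], [298, 225, 6, 7, 23], [279, 234, 6, 8, 34]]
top [[537, 158, 23, 47, 424], [540, 184, 7, 19, 75], [502, 186, 53, 65, 2261], [482, 208, 46, 60, 878], [237, 213, 26, 27, 316], [252, 212, 15, 8, 92], [428, 213, 94, 74, 2617], [208, 216, 26, 38, 424], [265, 219, 28, 22, 317], [299, 220, 12, 16, 88], [396, 262, 30, 19, 409], [256, 266, 15, 11, 97], [498, 269, 62, 97, 1453], [481, 374, 13, 8, 78], [506, 377, 54, 34, 527], [462, 381, 14, 11, 106], [443, 391, 13, 9, 70], [426, 403, 8, 3, 17], [484, 412, 18, 8, 59]]
top: notch pin [[260.64592569 269.79562528]] post open [[288.88920193 225.64590558]]
top px at pin [157 153 147] at post [67 37 22]
```

```bash
python3 -c "
from workcell import order
print(order.finish_job())"
```

```text
the job is handed in; nothing more can be done
None
```

I carried out the whole task and handed the job in at about 21 s on the robot's clock. No verdict came back, so this rests on my own checks.

- **Pin:** I drew it out of the bore and lowered it into the notch until I felt the plate. I released it and saw it hanging upright in a wrist picture. In the last top picture the pixel at that spot was still steel grey.
- **Jaw:** I slid it open by the post. A wrist picture showed the post and the jaw's edge where 45 mm of travel puts them, and the last top picture agreed at the post.
- **King:** I lifted it out straight up, turned it upright and lowered it slowly onto the stand. I felt the stand with the foot at about 84 mm and held at about 6.5 N before opening the fingers. After I backed off, the side picture showed it upright with its foot well inside the plaster head.
- **Other things on the table:** comparing the first and last pictures showed no change at the tile's pawn, the pawn beyond the vise or the lump. I read the other changes as the arm, its shadows and the parts I moved, without checking each one. I had used all 12 picture views by then, so the final checks were numeric only.

**Disagreement:** the cameras put the stand's top at about 75 mm (two views) or 103 mm (its apparent size), against 84 mm by touch. I went with 84 mm, and the foot's row in the side picture matched it.

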